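Open a snuff canister of unknown thread in its holding block

ROBOT

A 6-joint arm with a two-finger parallel gripper is mounted at the origin on the work surface. World frame = base frame: x ahead of the robot, y to its left, z up, the work surface at z = 0. Lengths are in mm, angles in degrees, forces in N, time in s.
With the tool pointing down it reaches from about 350 to 800 mm from the base axis. Payload 7.3 kg.
Tool frame: the origin (TCP) lies between the finger pads; the fingertips stand 22 mm ahead of it and the grasp point (between the pads) lies 3 mm ahead of it (robot.tips_ahead is the distance from the TCP to the fingertips, in mm); z points along the fingers, y is the line along which they close (so a half turn about z gives the same grasp; the last joint's range is limited). The gripper opens to 85 mm and grips with 20 to 120 N. Pads are 22 mm wide; open, the fingers measure 114 mm over their backs; the gripper's body (76 mm by 85 mm) begins 54 mm behind the grasp point. The pads swing forward as they close: fully open they stand 13 mm farther back than shut.
Start: joints at [-79.297, 19.595, 87.324, -0, 73.075, -8.365], TCP at [171.535, -496.204, 253.322] pointing down, gripper open.
Joint ranges: [-145.02, 145.02], [-44.19, 115.74], [2.07, 154.8], [-57.11, 237.11], [16.16, 152.29], [-177.93, 177.93]. Speed limits (degrees/s): [147.25, 147.25, 180, 180, 180, 180].

INTERFACE

Orientations are given as [roll, pitch, yaw] about the fixed x, y, z axes, in that order (R = Rz(yaw) Ry(pitch) Rx(roll)).
In Python, from bench import robot, eyes, close_job gives the robot as it stands. The module is installed in compiled form; this text tells all that it offers.
- The arm moves only by the tool drive_tool, never from a script. Its argument "increments" is text: rows parted by semicolons, each of 6 numbers parted by spaces: the shift along the tool's x, y, z as a fraction of full scale, then the turn, a rotation vector about the tool's x, y, z as a fraction of full scale. In form: dx dy dz ax ay az; .... A call has 1 to 20 rows; each row shifts and turns the commanded pose from where the row before left it, along the tool's axes as they then stand; what a row does not reach is not made up. Full scale, the value 1, is 100 cm for a shift and 6 degrees for a turn. A row lasts 1/12 s, in which the tool goes at most 41.7 mm and 7.16 degrees, less where a joint would pass 70% of its speed; a pose out of reach is approached as far as the arm can. A call with a number of a shift or a turn outside -1 to 1 is refused whole. A call with a gripper value outside its range is refused whole. "hand" is the opening, from 0 (shut) to 1 (fully open), set as the call begins (left out, the last holds). The fingers move at their own pace and stop on an object; the grip force is fixed at half the most. Time passes only in rows, so rows that do not move let the fingers close. It gives the time, the measured TCP pose, the force, the opening and the grip force at its end, in the units of the state.
- robot.observe(): the state, without advancing time (a new reading comes with each control period).
- eyes.camera(name): name is "scene" or "top" or "wrist"; returns a dict with "img" (480x640x3 uint8, blue, green, red), "range_z" (480x640 float32, mm along the optical axis (not along the pixel's ray), 0 where there is no reading), "fx", "fy", "cx", "cy" (pixels), "world_from_camera" (4x4, takes a point from camera to world coordinates); the wrist camera has in their place "T_tool_cam" (4x4, takes a point from camera to tool coordinates, whose origin is the TCP and whose axes are the flange's). Camera axes: x right, y up, looking along -z (the intrinsics and any distortion apply to the point x, -y, -z); pixel columns grow to the right and rows downward; lengths in mm; the calibration is good to about 2 mm. A picture is of the moment at which its call begins: read the wrist's pose just before it.
- close_job(): hands the job in; it is judged then, once.
The state is a dict: "t": time; "joints": joint angles; "joint_vel": joint speeds; "tau": joint torques, N m; "position": TCP position; "tool_rot": TCP orientation; "wrist_force": force on the tool from outside, world axes, zero at the start; "torque": the same for the moment, N m; "grip_width": finger opening in mm; "gripper_force": force on a finger pad.
Only numpy, scipy, OpenCV 4.12 (cv2) and the standard library are available. Lean on these libraries where they do the work, as an engineer would, in place of code of your own. Each camera call takes 0.05 s, during which the arm holds its last target. There are 200 camera calls.

TASK

Take the square snuff canister that stands on the turntable and seat it fully home, flat and square, in the pocket of the wooden holding block, so that it cannot spin. Then loosen its round cap: some of these caps unscrew the usual way and some the reverse, so try both ways, lift the cap straight off and finish while still holding it upright in the gripper about 10 cm above where it sat, over the canister, with the canister still home in the block. Leave the other canister on its stand, closed, and do not disturb the other things.

Things in the scene. Friction and masses are not known exactly. Their poses are not given: they have to be found in the camera images.
- canister_a: Square canister of silvered tin, 48 x 48 mm, 55 mm tall to its flat shoulder, 0.36 to 0.54 kg; a 9.5 mm radius neck stands 26 mm above the shoulder inside the cap (top 81 mm above the underside). Origin: centre of the underside; z up; x, y square to its sides, all alike. The two canisters and caps look alike: either may be on the turntable, the other is on the stand, and their threads may differ.
- canister_b: Square canister of silvered tin, 48 x 48 mm, 55 mm tall to its flat shoulder, 0.36 to 0.54 kg; a 9.5 mm radius neck stands 26 mm above the shoulder inside the cap (top 81 mm above the underside). Origin: centre of the underside; z up; x, y square to its sides, all alike. The two canisters and caps look alike: either may be on the turntable, the other is on the stand, and their threads may differ.
- cap_a: Ribbed round brass cap of canister_a, 37 mm across, 30 mm high, 80 g; loose turning, 1 mm play. Origin: centre of underside, 57 mm above the canister's when on; z up. Unmarked quick thread: one way (seen from above) a hard stop within 0.12 rad, where fingers slip round it; the other way it is held up to 0.95 rad, lifts straight off at 1.0 to 1.9 (best 1.5), stops at 2.0. It does not rise as it turns.
- cap_b: Ribbed round brass cap of canister_b, 37 mm across, 30 mm high, 80 g; loose turning, 1 mm play. Origin: centre of underside, 57 mm above the canister's when on; z up. Unmarked quick thread: one way (seen from above) a hard stop within 0.12 rad, where fingers slip round it; the other way it is held up to 0.95 rad, lifts straight off at 1.0 to 1.9 (best 1.5), stops at 2.0. It does not rise as it turns.
- block: A wooden holding block, 110 x 110 x 26 mm, fixed to the counter, with one square pocket in the middle of its top: 52 x 52 mm, 14 mm deep, with a chamfered mouth (the canister has 2 mm of play each side and can turn about 0.09 rad either way in it); the pocket's floor is 12 mm above the origin. Origin: centre of the underside, on the counter; z up, x and y along the sides of the block and pocket.
- turntable: A round mahogany turntable on a brass bearing, 380 mm across, its flat top 30 mm above the counter; fixed (locked). Origin: centre of its underside, on the counter.
- stand: A square mahogany stand, 130 x 130 x 30 mm, fixed; carries the canister that is to be left alone. Origin: centre of the underside, on the counter.
- ashtray: Heavy green glass ashtray, 72 mm across, 32 mm high, near the turntable's rim. Origin: centre of the underside. Leave alone.
- pipe: Briar pipe, bowl 38 mm across and 42 mm high, black stem reaching 120 mm along its +y; near the turntable's rim. Origin: under the bowl. Leave alone.
- snuff_box: Round horn snuff box, 62 mm across, 29 mm high, near the turntable's rim. Origin: centre of the underside. Leave alone.
- match_safe: Flat silvered match safe, 40 x 60 x 14 mm, near the turntable's rim. Origin: centre of the underside. Leave alone.
- tobacco_tin: Round tin, 84 mm across, 68 mm high, on the counter. Origin: centre of the underside. Leave alone.
- tamper: Small upright brass pipe tamper, 24 mm across the foot, 58 mm high, on the counter. Origin: centre of the underside. Leave alone.
Things that resemble listed ones, but are neither listed nor needed, are in the scene too. What is shaped like the cap_a but red or white is not meant.

How it is judged (in metres and radians):
On the way, in this order (a step that is already met when the one before it is completed fails the run):
1. the canister from the turntable is fully home and square in the block's pocket, its cap still on, the other on its stand ((((horizontal distance between canister_a and block below 0.004 m and z of canister_a in the frame of block below 0.0145 m and angle between canister_a's own z axis and vertical below 0.06 rad and (angle between the x axis of canister_a and the x axis of block, either way round below 0.15 rad or angle between the x axis of canister_a and the y axis of block, either way round below 0.15 rad)) and (z of cap_a in the frame of canister_a between 0.052 and 0.062 m and horizontal distance between cap_a and canister_a below 0.006 m) and (horizontal distance between canister_b and stand below 0.05 m and angle between canister_b's own z axis and vertical below 0.06 rad and (z of cap_b in the frame of canister_b between 0.052 and 0.062 m and horizontal distance between cap_b and canister_b below 0.006 m))) or ((horizontal distance between canister_b and block below 0.004 m and z of canister_b in the frame of block below 0.0145 m and angle between canister_b's own z axis and vertical below 0.06 rad and (angle between the x axis of canister_b and the x axis of block, either way round below 0.15 rad or angle between the x axis of canister_b and the y axis of block, either way round below 0.15 rad)) and (z of cap_b in the frame of canister_b between 0.052 and 0.062 m and horizontal distance between cap_b and canister_b below 0.006 m) and (horizontal distance between canister_a and stand below 0.05 m and angle between canister_a's own z axis and vertical below 0.06 rad and (z of cap_a in the frame of canister_a between 0.052 and 0.062 m and horizontal distance between cap_a and canister_a below 0.006 m))))), for 0.2 s.
2. its cap is off, lifted by the fingers at least 3 cm above where it sat, while the canister stays home in the pocket ((((horizontal distance between canister_a and block below 0.004 m and z of canister_a in the frame of block below 0.0145 m and angle between canister_a's own z axis and vertical below 0.06 rad and (angle between the x axis of canister_a and the x axis of block, either way round below 0.15 rad or angle between the x axis of canister_a and the y axis of block, either way round below 0.15 rad)) and (z of cap_a in the frame of canister_a above 0.087 m and contact force between the fingers and cap_a above 1 N) and (horizontal distance between canister_b and stand below 0.05 m and angle between canister_b's own z axis and vertical below 0.06 rad and (z of cap_b in the frame of canister_b between 0.052 and 0.062 m and horizontal distance between cap_b and canister_b below 0.006 m))) or ((horizontal distance between canister_b and block below 0.004 m and z of canister_b in the frame of block below 0.0145 m and angle between canister_b's own z axis and vertical below 0.06 rad and (angle between the x axis of canister_b and the x axis of block, either way round below 0.15 rad or angle between the x axis of canister_b and the y axis of block, either way round below 0.15 rad)) and (z of cap_b in the frame of canister_b above 0.087 m and contact force between the fingers and cap_b above 1 N) and (horizontal distance between canister_a and stand below 0.05 m and angle between canister_a's own z axis and vertical below 0.06 rad and (z of cap_a in the frame of canister_a between 0.052 and 0.062 m and horizontal distance between cap_a and canister_a below 0.006 m))))), for 0.2 s.
At the end, for the whole second after the job is handed in: Turntable canister home in the pocket (4 mm of centre, 2.5 mm of floor, upright, square); its cap held still in the fingers 6 to 24 cm above its place, within 8 cm of the axis, upright within 20 degrees, touching nothing else; other canister closed, within 5 cm of its stand's centre ((((horizontal distance between canister_a and block below 0.004 m and z of canister_a in the frame of block below 0.0145 m and angle between canister_a's own z axis and vertical below 0.06 rad and (angle between the x axis of canister_a and the x axis of block, either way round below 0.15 rad or angle between the x axis of canister_a and the y axis of block, either way round below 0.15 rad)) and ((z of cap_a in the frame of canister_a above 0.117 m and contact force between the fingers and cap_a above 1 N) and z of cap_a in the frame of canister_a below 0.3 m and horizontal distance between cap_a and canister_a below 0.08 m and angle between cap_a's own z axis and vertical below 0.35 rad and linear speed of cap_a below 0.03 m/s and contact force between cap_a and canister_a below 0.05 N and contact force between each of the arm, the fingers and canister_a below 0.2 N) and (horizontal distance between canister_b and stand below 0.05 m and angle between canister_b's own z axis and vertical below 0.06 rad and (z of cap_b in the frame of canister_b between 0.052 and 0.062 m and horizontal distance between cap_b and canister_b below 0.006 m))) or ((horizontal distance between canister_b and block below 0.004 m and z of canister_b in the frame of block below 0.0145 m and angle between canister_b's own z axis and vertical below 0.06 rad and (angle between the x axis of canister_b and the x axis of block, either way round below 0.15 rad or angle between the x axis of canister_b and the y axis of block, either way round below 0.15 rad)) and ((z of cap_b in the frame of canister_b above 0.117 m and contact force between the fingers and cap_b above 1 N) and z of cap_b in the frame of canister_b below 0.3 m and horizontal distance between cap_b and canister_b below 0.08 m and angle between cap_b's own z axis and vertical below 0.35 rad and linear speed of cap_b below 0.03 m/s and contact force between cap_b and canister_b below 0.05 N and contact force between each of the arm, the fingers and canister_b below 0.2 N) and (horizontal distance between canister_a and stand below 0.05 m and angle between canister_a's own z axis and vertical below 0.06 rad and (z of cap_a in the frame of canister_a between 0.052 and 0.062 m and horizontal distance between cap_a and canister_a below 0.006 m))))); the arm keeps its last pose, push and grip.
It fails at once if a bystander (ashtray, pipe, snuff box, match safe, tin, tamper) is moved more than 3 cm (distance of any of ashtray, pipe, snuff_box, match_safe, tobacco_tin, tamper from where it was at the start of the episode above 0.03 m).
It also fails if it takes over 64 s, if anything falls off the work surface, if the arm or the gripper's body presses on something with over 40 N, if the wrist force passes 120 N, or if a joint passes its speed limit or range.

## Working session

There is one attempt and no reset: what is moved stays moved. The work goes in short steps, Python scripts to look and compute and a tool call to move; the robot and the scene stay as the last step left them, time stands still between calls to the robot, and variables do not carry over. Pictures are saved under pics/ and viewed, at most 10 in all, crops included, and the job is handed in when it is done.

Besides the shell and the picture viewer there is one more tool, called after "Emit:" as name(argument=value, ...), one argument or row to a line, values as JSON. drive_tool: Moves the arm, as the interface text tells. Shift numbers are shares of 100 cm and turn numbers shares of 6 degrees, none past 1 either way. Its arguments: {"type":"object","properties":{"increments":{"type":"string"},"hand":{"type":"number"}},"required":["increments"]}

```bash
mkdir -p pics; cat > h.py <<'E'
import numpy as np, cv2
from bench import robot, eyes, close_job
def save(c,n): cv2.imwrite(f'pics/{n}.png',c['img'])
def world(c,u,v,T=None,z=None):
    W=c['world_from_camera'] if T is None else T
    W=np.array(W); d=np.array([(u-c['cx'])/c['fx'],-(v-c['cy'])/c['fy'],-1.])
    if z is None:
        r=c['range_z'][int(round(v)),int(round(u))]; return W[:3,:3]@(d*r)+W[:3,3]
    D=W[:3,:3]@d; return W[:3,3]+D*(z-W[2,3])/D[2]
E
python3 - <<'E'
from h import *
s=robot.observe(); print(s)
for n in('scene','top'):
    c=eyes.camera(n); save(c,n); print({k:c[k] for k in c if k not in('img','range_z')})
    np.savez(f'pics/{n}.npz',**c)
E
```

```text
{'t': 0.0, 'joints': array([-7.92963886e+01,  1.96366992e+01,  8.73794823e+01,  4.78708532e-04,
        7.30737559e+01, -8.36301113e+00]), 'joint_vel': array([-0.03570758,  0.12249342, -0.04677065,  0.01448036, -0.05270504,
       -0.09235999]), 'tau': array([-2.94163241e-03, -4.33680940e+01, -2.46017289e+01, -4.52874283e-04,
        7.84759788e-03,  9.03158337e-06]), 'position': array([ 171.4712395 , -495.80690483,  252.60983286]), 'tool_rot': array([-1.79911086e+02, -1.35337692e-02,  1.90664723e+01]), 'wrist_force': array([0.54484466, 0.32424691, 0.15445104]), 'torque': array([ 0.02024739, -0.02669752,  0.02437541]), 'gripper_force': 0.0, 'grip_width': 85.04249934741678}
{'fx': 608.659455181088, 'fy': 608.659455181088, 'cx': 323.8388023227447, 'cy': 239.93919914685523, 'world_from_camera': array([[-5.29160542e-01, -5.72128714e-01,  6.26624174e-01,
         1.29499839e+03],
       [ 8.48374023e-01, -3.70511035e-01,  3.78131049e-01,
         4.44802788e+02],
       [ 1.58315411e-02,  7.31703702e-01,  6.81438959e-01,
         8.72337791e+02],
       [ 0.00000000e+00,  0.00000000e+00,  0.00000000e+00,
         1.00000000e+00]])}
{'fx': 544.9172594860453, 'fy': 544.9172594860453, 'cx': 335.60225914608776, 'cy': 240.7381562019459, 'world_from_camera': array([[-7.44430195e-03,  9.93234993e-01, -1.15882835e-01,
         4.63193742e+02],
       [-9.99866491e-01, -5.70765409e-03,  1.53108637e-02,
         2.01287700e+01],
       [ 1.45458665e-02,  1.15981342e-01,  9.93144877e-01,
         1.17709825e+03],
       [ 0.00000000e+00,  0.00000000e+00,  0.00000000e+00,
         1.00000000e+00]])}
```

View pics/top.png

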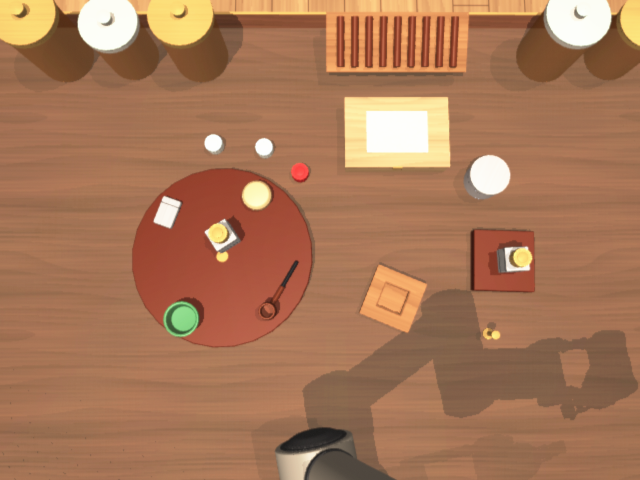

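View pics/scene.png

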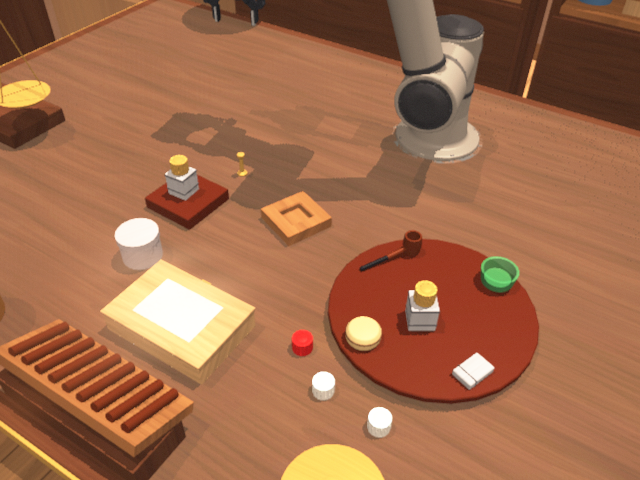

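The top view shows what could be mistaken for the target. There is a silver canister with a brass cap on the turntable at (222,236), which is the one I want. A lookalike sits on the stand at (516,258), there are white caps at (214,144) and (264,148), a red cap at (300,172), and a small yellow thing at (222,256). The block is at (393,298). I'll check the choice in a crop and measure.

```bash
python3 - <<'E'
from h import *
c=dict(np.load('pics/top.npz'))
a=cv2.resize(c['img'][205:275,175:275],None,fx=4,fy=4,interpolation=cv2.INTER_CUBIC)
b=cv2.resize(c['img'][255:340,350:435],None,fx=4,fy=4,interpolation=cv2.INTER_CUBIC)
o=np.zeros((340,740,3),np.uint8);o[:280,:400]=a;o[:340,400:]=b
cv2.imwrite('pics/crop1.png',o)
# depth clouds from both cameras
for n in('top','scene'):
    c=dict(np.load(f'pics/{n}.npz'));v,u=np.mgrid[:480,:640];r=c['range_z']
    P=np.stack([(u-c['cx'])/c['fx']*r,-(v-c['cy'])/c['fy']*r,-r],-1)@c['world_from_camera'][:3,:3].T+c['world_from_camera'][:3,3]
    P[r==0]=np.nan
    np.save(f'pics/{n}_P.npy',P)
    if n=='top':
        for q in[(222,236),(219,233),(222,256),(516,258),(393,298),(410,320),(257,195),(200,280),(268,311),(182,320)]: print(q,P[q[1],q[0]].round(1))
    else:
        for q in[(426,290),(423,303),(297,205),(297,213)]: print(q,P[q[1],q[0]].round(1))
E
```

```text
(222, 236) [597.8 226.3 114.4]
(219, 233) [603.3 231.5 118.1]
(222, 256) [565.7 241.2  34.1]
(516, 258) [ 550.8 -349.8  116.8]
(393, 298) [ 475.7 -119.3   10.8]
(410, 320) [ 429.4 -152.2   26.5]
(257, 195) [690.1 165.6  60.6]
(200, 280) [515.8 286.9  30.8]
(268, 311) [450.6 142.6  47.1]
(182, 320) [433.5 319.7  40.9]
(426, 290) [612.  235.  117.2]
(423, 303) [621.9 237.3  95.1]
(297, 205) [ 443.5 -139.9   15.5]
(297, 213) [ 460.6 -128.5    9.9]
```

View pics/crop1.png

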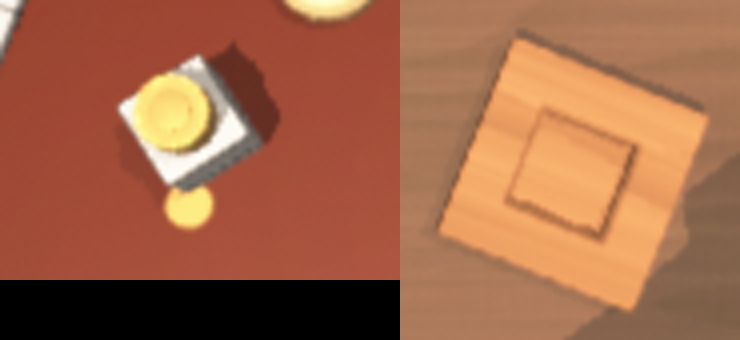

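The crop shows the brass-capped silver canister: shoulder corners at crop (120,105), (200,57), (248,140) and (172,185), with a flat gold disc beside it. The block's top corners are at (517,37), (708,115), (632,308) and (438,235). The pocket is empty.

```bash
python3 - <<'E'
from h import *
c=dict(np.load('pics/top.npz'))
def quad(pts,z):
    w=np.array([world(c,u,v,z=z)[:2] for u,v in pts]);e=np.roll(w,-1,0)-w
    print(w.round(1).tolist(),'ctr',w.mean(0).round(1),'len',np.hypot(*e.T).round(1),'ang',(np.degrees(np.arctan2(e[:,1],e[:,0]))%90).round(1))
k=.375
quad([(175+x/4-k,205+y/4-k) for x,y in[(120,105),(200,57),(248,140),(172,185)]],85)
quad([(350+(x-400)/4-k,255+y/4-k) for x,y in[(517,37),(708,115),(632,308),(438,235)]],26)
quad([(350+(x-400)/4-k,255+y/4-k) for x,y in[(545,108),(638,146),(604,242),(505,203)]],26)
for n in('top','scene'):
    P=np.load(f'pics/{n}_P.npy').reshape(-1,3)
    for nm,x,y in(('can',603,231),('stand',550,-350)):
        m=(abs(P[:,0]-x)<45)&(abs(P[:,1]-y)<45)
        t=P[m&(P[:,2]>111)];print(n,nm,'cap',len(t),((t.min(0)+t.max(0))/2).round(1),np.median(t[:,2]))
        s=P[m&(abs(P[:,2]-85)<3)]
        if len(s)>8: r=cv2.minAreaRect(s[:,:2].astype(np.float32));print(r)
    m=(abs(P[:,0]-460)<90)&(abs(P[:,1]+130)<90)&(abs(P[:,2]-26)<4)
    print(n,'block',cv2.minAreaRect(P[m][:,:2].astype(np.float32)),P[m][:,2].mean())
    m=(abs(P[:,0]-460)<30)&(abs(P[:,1]+130)<30)&(P[:,2]<20); print('pocket',P[m].mean(0))
E
```

```text
[[612.1, 267.1], [636.4, 227.3], [594.0, 202.5], [571.5, 240.3]] ctr [603.5 234.3] len [46.6 49.1 43.9 48.7] ang [31.4 30.3 30.8 33.4]
[[547.6, -89.0], [505.7, -189.3], [405.4, -146.8], [444.0, -45.8]] ctr [ 475.7 -117.7] len [108.7 109.  108.1 112.3] ang [67.3 67.  69.1 67.4]
[[510.0, -103.1], [489.7, -151.9], [439.7, -132.8], [460.4, -81.2]] ctr [ 474.9 -117.2] len [52.8 53.5 55.6 54.3] ang [67.4 69.2 68.2 66.2]
top can cap 279 [603.9 235.  116.4] 116.69882983323714
((604.6156005859375, 235.4183349609375), (49.024967193603516, 48.96007537841797), 32.97544860839844)
top stand cap 277 [ 553.  -363.1  116.7] 115.9164141928361
((552.9755249023438, -361.72601318359375), (48.274131774902344, 49.3144416809082), 2.7826032638549805)
top block ((475.8843688964844, -117.11144256591797), (110.49891662597656, 110.2923355102539), 67.13790893554688) 26.525937573219654
pocket [ 469.80282148 -122.7409978    12.94240732]
scene can cap 308 [607.2 231.5 115.5] 115.80908062559615
((607.8056030273438, 231.8545379638672), (50.53822326660156, 48.494178771972656), 33.6941032409668)
scene stand cap 167 [ 555.6 -366.3  116. ] 116.25762396437426
((556.091552734375, -364.7973327636719), (54.03145980834961, 51.30202865600586), 4.43779993057251)
scene block ((478.4759521484375, -121.45532989501953), (115.72570037841797, 113.89472198486328), 67.3863754272461) 26.5013137446145
pocket [ 467.28136586 -127.72620946   13.64216101]
```

Emit:
drive_tool(
  increments="0.031 -0.018 0 0 0 0;0.031 -0.018 0 0 0 0;0.031 -0.018 0 0 0 0;0.031 -0.018 0 0 0 0;0.031 -0.018 0 0 0 0;0.031 -0.018 0 0 0 0;0.031 -0.018 0 0 0 0;0.031 -0.018 0 0 0 0;0.031 -0.018 0 0 0 0;0.031 -0.018 0 0 0 0;0.031 -0.018 0 0 0 0;0.031 -0.018 0 0 0 0;0 0 0 0 0 0;0 0 0 0 0 0",
  hand=1,
)

```text
t: 1.27
position: [453.2, -168.9, 252.8]
tool_rot: [-180.0, 0.0, 19.3]
wrist_force: [-0.3, -0.3, 0.1]
grip_width: 85.9
gripper_force: 0.0
```

```bash
cat >> h.py <<'E'
from scipy.spatial.transform import Rotation as Ro
def tool(s):
    T=np.eye(4);T[:3,:3]=Ro.from_euler('xyz',s['tool_rot'],degrees=True).as_matrix();T[:3,3]=s['position'];return T
def wrist(n=None):
    s=robot.observe();c=eyes.camera('wrist');W=tool(s)@np.array(c['T_tool_cam'])
    if n: save(c,n)
    v,u=np.mgrid[:480,:640];r=c['range_z']
    P=np.stack([(u-c['cx'])/c['fx']*r,-(v-c['cy'])/c['fy']*r,-r],-1)@W[:3,:3].T+W[:3,3];P[r==0]=np.nan
    return s,c,W,P
def plan(x,y,z,yaw):
    s=robot.observe();T=tool(s);d=T[:3,:3].T@(np.array([x,y,z])-s['position'])
    R=T[:3,:3].T@Ro.from_euler('xyz',[180,0,yaw],degrees=True).as_matrix()
    print('pos',s['position'].round(1),s['tool_rot'].round(2),'j6 %.0f'%s['joints'][5],'shift/1000',(d/1000).round(4),'turn/6',(Ro.from_matrix(R).as_rotvec(degrees=True)/6).round(3))
def rects(P,x,y,z,h=80,dz=4):
    Q=P.reshape(-1,3);m=(abs(Q[:,0]-x)<h)&(abs(Q[:,1]-y)<h)&(abs(Q[:,2]-z)<dz);Q=Q[m]
    if len(Q)>8: print(len(Q),cv2.minAreaRect(Q[:,:2].astype(np.float32)),'z',np.median(Q[:,2]))
E
python3 - <<'E'
from h import *
print(robot.tips_ahead)
s,c,W,P=wrist('w1');print(s['t'],c['fx'],np.array(c['T_tool_cam']).round(3))
print('cam at',W[:3,3].round(1))
for z in(26,12):rects(P,476,-118,z,80,3)
print(world(c,320,240,W))
plan(605,234,253,33)
E
```

```text
22.0
1.2667 402.22819265513385 [[-1.00000e-03  9.50000e-01  3.13000e-01  8.03430e+01]
 [ 1.00000e+00  1.00000e-03  1.00000e-03  6.05000e-01]
 [ 0.00000e+00  3.13000e-01 -9.50000e-01 -1.21973e+02]
 [ 0.00000e+00  0.00000e+00  0.00000e+00  1.00000e+00]]
cam at [ 529.3 -143.   374.8]
12927 ((476.2806396484375, -118.6536636352539), (110.33053588867188, 110.40644073486328), 67.17903900146484) z 27.42250815820637
3369 ((493.330322265625, -115.2428207397461), (85.21629333496094, 81.57732391357422), 67.1850357055664) z 13.513721978363264
[ 413.54091287 -184.40535492    2.46855135]
pos [ 452.5 -170.   252.8] [-1.7997e+02  6.0000e-02  1.9180e+01] j6 41 shift/1000 [ 2.768e-01 -3.314e-01 -3.000e-04] turn/6 [-0.006  0.01  -2.303]
```

View pics/w1.png

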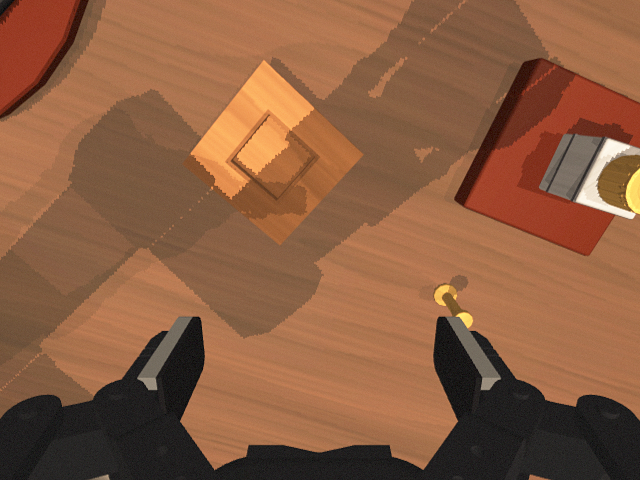

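The wrist view shows the block with corners at (265,60), (363,155), (281,245) and (188,155), clear of the fingers. The wrist camera agrees with the top camera: block at (476.3,-118.7), yaw 67.2.

Emit:
drive_tool(
  increments="0.0182 -0.0264 0 0 0 0;0.0182 -0.0264 0 0 0 0;0.0182 -0.0264 0 0 0 0;0.0182 -0.0264 0 0 0 0;0.0182 -0.0264 0 0 0 0;0.0182 -0.0264 0 0 0 0;0.0182 -0.0264 0 0 0 0;0.0182 -0.0264 0 0 0 0;0.0182 -0.0264 0 0 0 0;0.0182 -0.0264 0 0 0 0;0.0182 -0.0264 0 0 0 0;0.0182 -0.0264 0 0 0 0;0 0 0 0 0 -0.77;0 0 0 0 0 -0.77;0 0 0 0 0 -0.77;0 0 0 0 0 0;0 0 0 0 0 0",
)

```text
t: 2.73
position: [555.7, 198.9, 253.1]
tool_rot: [180.0, 0.0, 32.7]
wrist_force: [-0.4, -0.1, 0.4]
grip_width: 85.2
gripper_force: 0.0
```

```bash
python3 - <<'E'
from h import *
s,c,W,P=wrist('w2')
rects(P,605,234,85,45,3);rects(P,605,234,117,30,3)
rects(P,605,234,85,45,5);rects(P,605,234,117,30,5)
plan(605,234,253,33)
E
```

```text
2187 ((605.2974853515625, 233.95803833007812), (48.714481353759766, 48.69670867919922), 32.800289154052734) z 86.20816720218733
2707 ((605.5162353515625, 233.9761962890625), (35.986793518066406, 35.528907775878906), 78.46003723144531) z 116.79274599758543
2218 ((605.25732421875, 234.0110321044922), (48.70288848876953, 48.89755630493164), 32.71737289428711) z 86.21802987944756
2718 ((605.7564697265625, 234.3380889892578), (36.013954162597656, 36.12439727783203), 31.622575759887695) z 116.78825711975409
pos [555.7 199.  253.2] [1.7999e+02 2.0000e-02 3.2680e+01] j6 70 shift/1000 [ 0.0604 -0.0028  0.0002] turn/6 [ 0.001  0.004 -0.053]
```

View pics/w2.png

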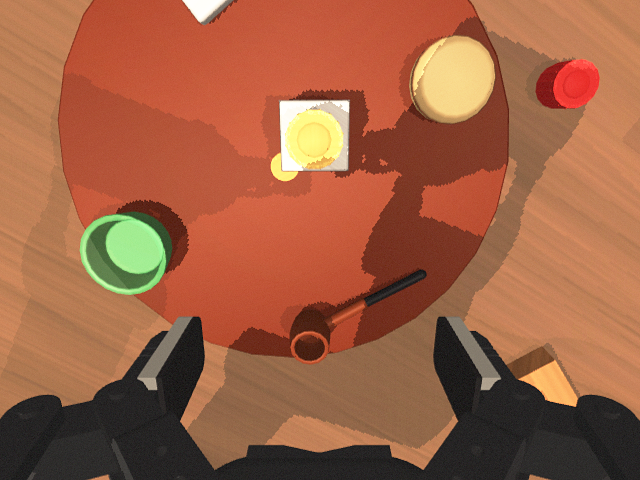

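The wrist view shows the canister square to the fingers at (314,135), with the gold disc at (285,167). The pipe at (310,345) is below the fingers' plane, clear of the path. Next I approach, descend and grip the body.

Emit:
drive_tool(
  increments="0.0302 -0.0013 0 0 0 0;0.0302 -0.0013 0 0 0 0;0 0 0.02 0 0 0;0 0 0.025 0 0 0;0 0 0.025 0 0 0;0 0 0.025 0 0 0;0 0 0.025 0 0 0;0 0 0.02 0 0 0;0 0 0.02 0 0 0;0 0 0.01 0 0 0;0 0 0.01 0 0 0;0 0 0 0 0 0;0 0 0 0 0 0",
)

```text
t: 3.87
position: [605.1, 235.1, 73.6]
tool_rot: [180.0, -0.0, 32.9]
wrist_force: [0.0, -0.1, 0.0]
grip_width: 85.4
gripper_force: 0.0
```

```bash
python3 - <<'E'
from h import *
plan(605.3,234,73,32.8)
E
```

```text
pos [605.1 235.1  73.6] [ 1.7999e+02 -2.0000e-02  3.2880e+01] j6 72 shift/1000 [-0.0004  0.001   0.0006] turn/6 [ 0.002 -0.003  0.014]
```

Emit:
drive_tool(
  increments="-0.0004 0.001 0 0 0 0;0 0 0 0 0 0;0 0 0 0 0 0;0 0 0 0 0 0;0 0 0 0 0 0;0 0 0 0 0 0;0 0 0 0 0 0;0 0 0 0 0 0;0 0 0 0 0 0;0 0 0 0 0 0",
  hand=0,
)

```text
t: 4.7
position: [605.5, 234.5, 74.5]
tool_rot: [180.0, -0.1, 32.9]
wrist_force: [-0.7, 0.4, 6.6]
grip_width: 47.1
gripper_force: 64.0
```

Emit:
drive_tool(
  increments="0 0 -0.005 0 0 0;0 0 -0.01 0 0 0;0 0 -0.02 0 0 0;0 0 -0.02 0 0 0;0 0 -0.02 0 0 0;0 0 -0.02 0 0 0;0 0 -0.015 0 0 0;0 0 -0.01 0 0 0;0 0 0 0 0 0;0 0 0 0 0 0",
)

```text
t: 5.53
position: [604.7, 234.1, 193.0]
tool_rot: [180.0, 0.0, 32.9]
wrist_force: [-0.9, 0.6, -5.2]
grip_width: 47.4
gripper_force: 63.0
```

```bash
python3 - <<'E'
from h import *
s,c,W,P=wrist('w3')
p=s['position'];rects(P,p[0],p[1],p[2]+12,45,5);rects(P,p[0],p[1],p[2]+43,30,5)
plan(476.3,-118.7,190,67.2)
E
```

```text
9787 ((607.2114868164062, 235.41302490234375), (45.45787811279297, 74.64093780517578), 31.683225631713867) z 204.69154561409616
9821 ((613.605712890625, 236.31549072265625), (21.077537536621094, 62.383934020996094), 31.155742645263672) z 234.9994387447532
pos [604.3 234.  192.1] [-1.7997e+02  1.2000e-01  3.2930e+01] j6 71 shift/1000 [-0.2992  0.2265  0.0026] turn/6 [-0.011  0.018 -5.712]
```

Emit:
drive_tool(
  increments="-0.0149 0.0109 0 0 0 0;-0.0249 0.0189 0 0 0 0;-0.0249 0.0189 0 0 0 0;-0.0249 0.0189 0 0 0 0;-0.0249 0.0189 0 0 0 0;-0.0249 0.0189 0 0 0 0;-0.0249 0.0189 0 0 0 0;-0.0249 0.0189 0 0 0 0;-0.0249 0.0189 0 0 0 0;-0.0249 0.0189 0 0 0 0;-0.0249 0.0189 0 0 0 0;-0.0249 0.0189 0 0 0 0;-0.01 0.008 0 0 0 0;0 0 0 0 0 0",
)

```text
t: 6.75
position: [475.9, -121.0, 192.1]
tool_rot: [-179.9, 0.1, 32.7]
wrist_force: [0.2, -0.1, -6.3]
grip_width: 47.0
gripper_force: 63.1
```

Emit:
drive_tool(
  increments="0 0 0 0 0 -0.714;0 0 0 0 0 -0.714;0 0 0 0 0 -0.714;0 0 0 0 0 -0.714;0 0 0 0 0 -0.714;0 0 0 0 0 -0.714;0 0 0 0 0 -0.714;0 0 0 0 0 -0.714;0 0 0 0 0 0;0 0 0 0 0 0",
)

```text
t: 7.58
position: [477.3, -117.9, 192.6]
tool_rot: [-179.9, -0.0, 67.1]
wrist_force: [0.7, 0.2, -5.0]
grip_width: 46.8
gripper_force: 63.0
```

```bash
python3 - <<'E'
from h import *
s,c,W,P=wrist()
cv2.imwrite('pics/w4.png',c['img']);rects(P,476,-118,26,80,3)
t=eyes.camera('top');save(t,'t4')
v,u=np.mgrid[:480,:640];r=t['range_z']
Q=np.stack([(u-t['cx'])/t['fx']*r,-(v-t['cy'])/t['fy']*r,-r],-1)@t['world_from_camera'][:3,:3].T+t['world_from_camera'][:3,3]
rects(Q,476,-118,26,80,3)
T=np.linalg.inv(tool(s));L=P.reshape(-1,3)@T[:3,:3].T+T[:3,3]
m=(abs(L[:,1])<22)&(abs(L[:,2]+13)<6)&(abs(L[:,0])<40);q=L[m];print('shoulder',len(q),np.nanmin(q,0),np.nanmax(q,0))
m=(abs(L[:,1])<22)&(abs(L[:,2]+44)<4)&(abs(L[:,0])<40);q=L[m];print('cap',len(q),np.nanmin(q,0),np.nanmax(q,0))
plan(476.3,-118.7,90,67.2)
E
```

```text
11580 ((477.1125793457031, -117.44850158691406), (107.10611724853516, 110.35881042480469), 67.10723114013672) z 27.359399066408287
550 ((475.978759765625, -116.73399353027344), (109.87474822998047, 109.74500274658203), 67.40522766113281) z 26.5043627853114
shoulder 7913 [-14.95557509 -21.99807431 -18.99608905] [24.80358026 21.99540937 -7.00425795]
cap 7789 [ -1.56762704 -21.96918598 -47.97032899] [ 17.84367413  21.98481756 -40.01115159]
pos [ 477.4 -118.1  192.9] [-179.95   -0.     67.11] j6 0 shift/1000 [-0.0009 -0.0007  0.1029] turn/6 [-0.008 -0.    -0.015]
```

View pics/w4.png

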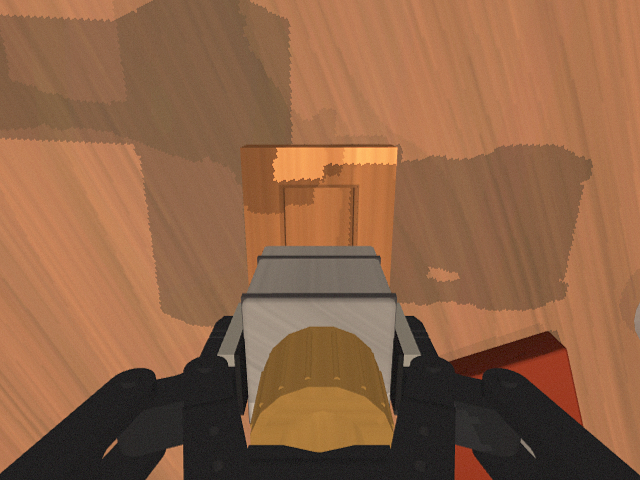

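The canister is held level and square, and the pocket edges at (283,186) and (355,186) line up with it. Now I lower it.

Emit:
drive_tool(
  increments="-0.0009 -0.0007 0.013 0 0 0;0 0 0.02 0 0 0;0 0 0.02 0 0 0;0 0 0.02 0 0 0;0 0 0.02 0 0 0;0 0 0.01 0 0 0;0 0 0 0 0 0;0 0 0 0 0 0",
)

```text
t: 8.35
position: [476.6, -119.1, 90.4]
tool_rot: [-180.0, 0.0, 67.2]
wrist_force: [0.3, -0.7, -5.2]
grip_width: 47.3
gripper_force: 63.0
```

```bash
python3 - <<'E'
from h import *
plan(476.3,-118.7,56.5,67.2)
E
```

```text
pos [ 476.6 -119.1   90.4] [-179.97    0.     67.17] j6 -0 shift/1000 [ 0.0003 -0.0004  0.0339] turn/6 [-0.005  0.    -0.006]
```

Emit:
drive_tool(
  increments="0 -0.0003 0.01 0 0 0;0 0 0.005 0 0 0;0 0 0.004 0 0 0;0 0 0.004 0 0 0;0 0 0.004 0 0 0;0 0 0.003 0 0 0;0 0 0.002 0 0 0;0 0 0.001 0 0 0;0 0 0 0 0 0",
)

```text
t: 9.1
position: [476.1, -119.0, 57.1]
tool_rot: [-180.0, 0.0, 67.2]
wrist_force: [-0.4, -0.3, -5.1]
grip_width: 47.5
gripper_force: 63.2
```

Emit:
drive_tool(
  increments="0 0 0.001 0 0 0;0 0 0.001 0 0 0;0 0 0 0 0 0;0 0 0 0 0 0",
)

```text
t: 9.43
position: [476.4, -119.2, 56.5]
tool_rot: [179.9, 0.0, 67.2]
wrist_force: [-3.1, 0.5, 6.2]
grip_width: 46.9
gripper_force: 64.7
```

Contact of about 11 N with the floor, so it is seated. Release, rise and check.

Emit:
drive_tool(
  increments="0 0 0 0 0 0;0 0 0 0 0 0;0 0 0 0 0 0;0 0 0 0 0 0;0 0 -0.007 0 0 0;0 0 -0.01 0 0 0;0 0 -0.01 0 0 0;0 0 -0.01 0 0 0;0 0 0 0 0 0;0 0 0 0 0 0",
  hand=1,
)

```text
t: 10.27
position: [476.7, -119.3, 93.3]
tool_rot: [179.9, 0.0, 67.2]
wrist_force: [0.9, 0.5, 0.2]
grip_width: 85.2
gripper_force: 0.0
```

```bash
python3 - <<'E'
from h import *
s,c,W,P=wrist('w5')
rects(P,476,-118,67,40,5);rects(P,476,-118,99,26,5);rects(P,476,-118,26,80,3)
t=eyes.camera('top');v,u=np.mgrid[:480,:640];r=t['range_z']
T=t['world_from_camera'];Q=np.stack([(u-t['cx'])/t['fx']*r,-(v-t['cy'])/t['fy']*r,-r],-1)@T[:3,:3].T+T[:3,3]
rects(Q,476,-118,67,40,4)
print(s['torque']);plan(476.3,-118.9,94,67.2)
E
```

```text
5349 ((476.45904541015625, -119.26729583740234), (49.119571685791016, 48.849586486816406), 67.1482162475586) z 68.16188529589377
8319 ((476.8028259277344, -120.49917602539062), (37.658897399902344, 36.73617172241211), 89.7639389038086) z 98.63884901261046
28258 ((476.490966796875, -119.22692108154297), (111.00521087646484, 110.78997802734375), 67.23751068115234) z 27.3708062754026
[ 0.02208354  0.00702399 -0.03683094]
pos [ 476.1 -119.    92.3] [1.80e+02 1.00e-02 6.72e+01] j6 -0 shift/1000 [ 0.0002  0.0002 -0.0017] turn/6 [0.    0.001 0.   ]
```

View pics/w5.png

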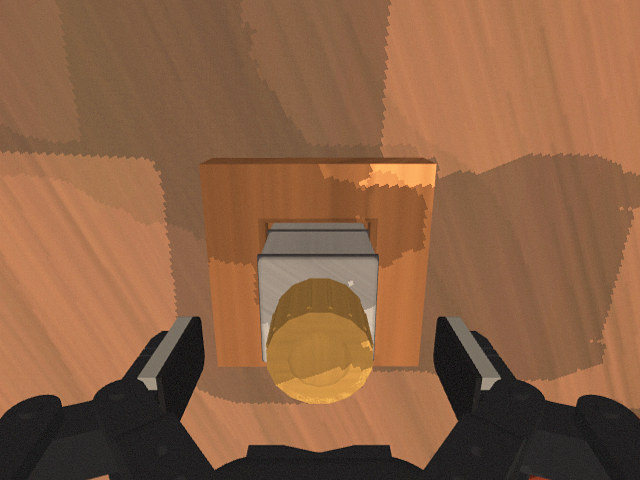

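The canister sits square and home: shoulder 40.8 mm above the block top (41 expected), centred within 0.1 mm. Grip the cap and try counter-clockwise.

Emit:
drive_tool(
  increments="0 0 -0.0012 0 0 0;0 0 0 0 0 0;0 0 0 0 0 0;0 0 0 0 0 0;0 0 0 0 0 0;0 0 0 0 0 0;0 0 0 0 0 0;0 0 0 0 0 0;0 0 0 0 0 0;0 0 0 0 0 0;0 0 0 0 0 0;0 0 0 0 0 0",
  hand=0,
)

```text
t: 11.37
position: [476.3, -119.1, 93.5]
tool_rot: [180.0, 0.0, 67.2]
wrist_force: [0.8, -0.4, 0.6]
grip_width: 34.9
gripper_force: 59.8
```

Emit:
drive_tool(
  increments="0 0 0 0 0 -0.5;0 0 0 0 0 -0.5;0 0 0 0 0 -0.5;0 0 0 0 0 -0.5;0 0 0 0 0 -0.5;0 0 0 0 0 -0.5;0 0 0 0 0 0",
)

```text
t: 11.95
position: [476.1, -119.1, 93.5]
tool_rot: [-180.0, 0.0, 85.3]
wrist_force: [0.4, -0.6, 1.4]
grip_width: 34.9
gripper_force: 59.8
```

```bash
python3 - <<'E'
from h import *
s=robot.observe();print(s['torque'],s['tau'][5],s['wrist_force'],s['grip_width']);plan(476.3,-118.9,94,67.2)
E
```

```text
[-0.05157808  0.04861763 -0.00899022] -0.7327638566493988 [ 0.37739628 -0.64886536  1.38227235] 34.8698958861257
pos [ 476.1 -119.1   93.5] [-1.7999e+02  1.0000e-02  8.5310e+01] j6 -18 shift/1000 [ 0.0002  0.0002 -0.0005] turn/6 [-2.000e-03  1.000e-03  3.018e+00]
```

Emit:
drive_tool(
  increments="0 0 0 0 0 -0.81;0 0 0 0 0 -0.81;0 0 0 0 0 -0.81;0 0 0 0 0 -0.81;0 0 0 0 0 -0.81;0 0 0 0 0 -0.81;0 0 0 0 0 -0.81;0 0 0 0 0 -0.81;0 0 0 0 0 -0.81;0 0 0 0 0 -0.81;0 0 0 0 0 -0.81;0 0 0 0 0 -0.81;0 0 0 0 0 -0.81;0 0 0 0 0 -0.81;0 0 0 0 0 0;0 0 0 0 0 0",
)

```text
t: 13.28
position: [476.2, -119.0, 93.5]
tool_rot: [-180.0, 0.0, 153.0]
wrist_force: [-0.7, -0.6, -0.5]
grip_width: 34.3
gripper_force: 59.8
```

```bash
python3 - <<'E'
from h import *
s=robot.observe();print(s['torque'],s['tau'],s['wrist_force'],s['grip_width'])
E
```

```text
[ 0.01236768 -0.01875886 -0.05619464] [ 2.96900107e-02 -4.29657662e+01 -1.74451590e+01  4.30182889e-03
  5.27814834e-02 -2.80490834e-01] [-0.71060603 -0.57386196 -0.48522406] 34.299009933311424
```

Emit:
drive_tool(
  increments="0 0 -0.001 0 0 0;0 0 -0.001 0 0 0;0 0 -0.001 0 0 0;0 0 0 0 0 0;0 0 0 0 0 0",
)

```text
t: 13.7
position: [476.2, -119.0, 96.5]
tool_rot: [-180.0, 0.0, 153.2]
wrist_force: [0.8, 0.0, -0.7]
grip_width: 34.4
gripper_force: 59.7
```

The force is only the cap's weight, so it looks free. I'll lift straight up in stages.

Emit:
drive_tool(
  increments="0 0 -0.002 0 0 0;0 0 -0.002 0 0 0;0 0 -0.002 0 0 0;0 0 0 0 0 0;0 0 0 0 0 0",
)

```text
t: 14.12
position: [476.3, -119.1, 102.7]
tool_rot: [-180.0, 0.0, 153.2]
wrist_force: [0.1, 0.4, -0.8]
grip_width: 34.6
gripper_force: 59.7
```

Emit:
drive_tool(
  increments="0 0 -0.005 0 0 0;0 0 -0.007 0 0 0;0 0 -0.008 0 0 0;0 0 -0.008 0 0 0;0 0 -0.008 0 0 0;0 0 -0.01 0 0 0;0 0 -0.015 0 0 0;0 0 -0.015 0 0 0;0 0 -0.01 0 0 0;0 0 -0.005 0 0 0;0 0 0 0 0 0;0 0 0 0 0 0;0 0 0 0 0 0;0 0 0 0 0 0",
)

```text
t: 15.28
position: [475.8, -118.9, 192.8]
tool_rot: [-180.0, -0.1, 153.2]
wrist_force: [-0.2, 0.5, -1.5]
grip_width: 34.6
gripper_force: 59.7
```

```bash
python3 - <<'E'
from h import *
s,c,W,P=wrist('w6');rects(P,476,-118,67,40,4);rects(P,476,-118,26,80,3)
S=eyes.camera('scene');cv2.imwrite('pics/s6.png',cv2.resize(S['img'][90:290,120:430],None,fx=2.5,fy=2.5))
E
```

```text
4175 ((476.4099426269531, -119.61820983886719), (48.903480529785156, 48.974700927734375), 66.52484893798828) z 68.3063250124541
14286 ((476.9068908691406, -119.1594467163086), (110.4545669555664, 110.69075012207031), 67.11980438232422) z 27.353343897751955
```

View pics/s6.png

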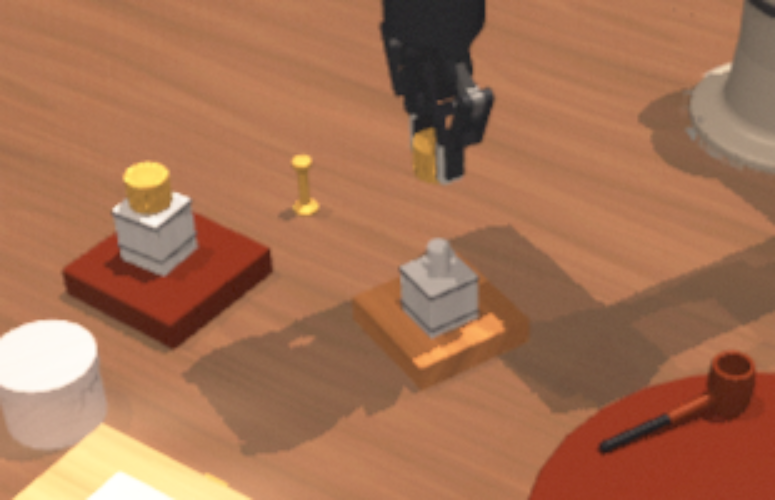

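The picture shows the cap held upright at (428,157), the bare neck at (437,250) with the canister home in the block, and the stand canister still closed at (155,210). The cap is about 99 mm up, so I'm handing in.

```bash
python3 -c "
from bench import close_job
print(close_job())"
```

```text
the job is handed in; nothing more can be done
None
```

I seated the turntable canister in the block's pocket and unscrewed its cap counter-clockwise. The job was handed in at about 15 s with the cap held upright about 99 mm above its place; no verdict was shown.

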